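Set the guarded pantry-light timer dial to its end stop

TASK

Set the pantry light to its longest on-time: on the white timer console, reach through the guard's opening to the sunken child-locked dial, push it in and turn it clockwise, regrasping as needed, until it comes up against its stop (a little over a quarter turn), then let it spring back out and take the hand away. Do not shift or knock over the other things on the shelf.

Things in the scene. Friction and masses are not known exactly. Their poses are not given: they have to be found in the camera images.
- timer: White plastic light-timer console fixed to the shelf, 160 mm wide, 145 mm tall, 145 mm deep. Its face slopes 35 degrees, looking up and away from the robot, to within 23 degrees of +x. Origin at the centre of its underside, x out of its back (roughly to the robot), y along its width (to the left of someone facing it). A lens bump at the face's upper right corner stands 10 mm proud.
- timer_face: Guarded well in the sloping face. Origin: centre of its flat floor; z out of the face, on the dial's axis, 35 degrees from vertical; x up the slope, y along the width. A 4 mm flat guard, outer face at z = 58 mm, has one opening centred on the axis: 116 mm along y, 60 mm along x. Only fingers fit, and they swing about 25 degrees either side of lying along y. Well inside: 152 by 102 mm.
- dial_grip (a point): Point on the dial's axis at a good height to grip, 34 mm above the well's floor and 24 mm below the guard's outer face; axes as timer_face. The dial is a smooth steel cylinder, 28 mm dia, reaching from 18 mm below this point to 12 mm above it, on a thin stem. The turn takes two or more grasps.
- dial_pointer (a point): Outer end of the thin black pointer rib (14 mm long, 3 mm high) on top of the dial, at the dial's rim. It points to the left end of the opening (+y of timer_face) at the start, and up the slope and a little beyond (7 degrees) at the stop.
- dial (a joint): Dial angle, rad, growing clockwise looking at the face. 0 to 0.05 at the start; hard stop at 1.7. A hidden child lock holds it near 0 (at most 0.15): it turns only while pressed in more than 3 mm, kept pressed until past about 0.6. From there it turns without pressing, drag 0.05 N m, and stays where it is left. It does not come back past the lock unless pressed.
- dial_press (a joint): How far the dial is pressed in along its axis, m: 0 out, 0.006 at the bottom. A spring pushes it out with 2.4 N at 0 and 7.2 N at the bottom; a gripped dial is pressed by moving the fingers along the axis.
- can_a: closed soup can, 67 dia x 100 tall, beside the console (mm); origin at the centre of its underside; a bystander
- can_b: second closed soup can, same size (mm); origin at the centre of its underside; a bystander
- grinder: brushed-steel press-button pepper grinder, 52 dia x 195 tall, behind the console (robot side) (mm); origin at the centre of its underside; a bystander
- pinch_bowl: purple silicone pinch bowl, 76 dia x 34 tall, beyond the console (face side) (mm); origin at the centre of its underside; a bystander
- stopper: glass cruet stopper standing on its head, 36 dia x 45 tall, beyond the console (face side) (mm); origin at the centre of its underside; a bystander
- clip: white plastic bag clip lying flat, 80 x 14 x 15 (mm); origin at the centre of its underside; a bystander
- spice_jar: spice jar, 44 dia x 95 tall, behind the console (robot side) (mm); origin at the centre of its underside; a bystander
Mind the look-alikes: they are no part of the job. Leave any orange or purple look-alike of the timer alone.

How it is judged (in metres and radians):
On the way:
1. the dial is pressed in and turned out of its child lock (value of joint dial above 0.6 rad), for 0.1 s.
At the end, for the whole second after the job is handed in: The dial is at its clockwise stop (past 1.58 rad of 1.70), at rest and sprung back out (pressed less than 1.5 mm) (value of joint dial above 1.58 rad and value of joint dial_press below 0.0015 m and velocity of joint dial between -0.05 and 0.05 rad/s); the robot touches nothing.
It fails at once if a bystander shifted more than 25 mm (distance of any of can_a, can_b, grinder, pinch_bowl, stopper, clip, spice_jar from where it was at the start of the episode above 0.025 m).
It fails at once if a standing bystander tipped over (more than 30 degrees) (angle between any of can_a, can_b, grinder, pinch_bowl, stopper, spice_jar's own z axis and vertical above 0.52 rad).
It also fails if it takes over 45 s, if anything falls off the work surface, if the arm or the gripper's body presses on something with over 40 N, if the wrist force passes 120 N, or if a joint passes its speed limit or range.

ROBOT

A 7-joint arm with a two-finger parallel gripper is mounted at the origin on the work surface. World frame = base frame: x ahead of the robot, y to its left, z up, the work surface at z = 0. Lengths are in mm, angles in degrees, forces in N, time in s.
With the tool pointing down it reaches from about 400 to 875 mm from the base axis. Payload 4.4 kg.
Tool frame: the origin (TCP) lies at the centre of the arm's flange, where the gripper is bolted on; the fingertips stand 173 mm ahead of it and the grasp point (between the pads) lies 155 mm ahead of it; y points along the fingers, z is the direction in which the jaws open and shut, and the axes are right-handed (so a half turn about y gives the same grasp; the last joint's range is limited). The gripper opens to 85 mm and grips with 20 to 120 N. Pads are 22 mm wide; open, the fingers measure 114 mm over their backs; the gripper's body (76 mm by 85 mm) begins 54 mm behind the grasp point. The pads swing forward as they close: fully open they stand 13 mm farther back than shut.
Start: joints at [61.146, 36.005, 2.206, 86.941, -1.547, 57.084, -1.146], TCP at [275.588, -588.699, 404.713] pointing down, gripper open.
Joint ranges: [-175.42, 175.42], [-21.48, 121.26], [-71.46, 75.88], [10.55, 141.38], [-63.04, 243.04], [13.31, 113.54], [-168.57, 168.57]. Speed limits (degrees/s): [147.25, 147.25, 180, 180, 180, 180, 180].

INTERFACE

Orientations are given as a 3x3 rotation matrix whose columns are the frame's x, y, z axes.
In Python, from rig import robot, read_camera, finish_job gives the robot as it stands.
- The arm moves only by the shell command python3 -m inch 'ROWS' [OPENING]. ROWS is JSON, a list of rows, each an object of numbers: "tx", "ty", "tz": the shift along the tool's x, y, z in mm; "rx", "ry", "rz": the turn, a rotation vector about the tool's x, y, z in degrees. A call has exactly 8 rows; each row is the pose to reach, as a shift and turn from the pose commanded when the call began, along the tool's axes at that moment; what a row does not reach only later rows make up. A row lasts 1/10 s, in which the tool goes at most 50 mm and 8.59 degrees, less where a joint would pass 70% of its speed; a pose out of reach is approached as far as the arm can. A call with a gripper value outside its range is refused whole. OPENING is the opening, from 0 (shut) to 1 (fully open), set as the call begins (- or left out, the last holds). The fingers move at their own pace and stop on an object; the grip force is fixed at half the most. Time passes only in rows, so rows that repeat a pose let the fingers close, or fill a call up. It gives the time, the measured TCP pose, the force and the opening at its end, in the units of the state.
- robot.get_obs(): the state, without advancing time (a new reading comes with each control period).
- read_camera(name): name is "scene" or "top"; returns a dict with "frame" (420x560x3 uint8, red, green, blue), "depth" (420x560 float32, mm along the optical axis (not along the pixel's ray), 0 where there is no reading), "intrinsics" (3x3 intrinsics, pixels), "dist_coeffs" ([k1, k2, p1, p2, k3] as OpenCV has them; the pictures are not rectified), "eye" and "rotation" of the camera in the world. Camera axes: x right, y down, z forward; pixel columns grow to the right and rows downward; lengths in mm; the calibration is good to about 2 mm. A picture is of the moment at which its call begins.
- finish_job(): hands the job in, once; it reports no verdict.
The state is a dict: "time_s": time; "qpos": joint angles; "joint_velocities": joint speeds; "joint_efforts": joint torques, N m; "tcp_pos": TCP position; "tcp_rot": TCP orientation; "force": force on the tool from outside, world axes, zero at the start; "wrist_torque": the same for the moment, N m; "grip_width": finger opening in mm.
Only numpy, scipy, OpenCV 4.12 (cv2) and the standard library are available. Lean on these libraries where they do the work, as an engineer would, in place of code of your own. Each camera call takes 0.05 s, during which the arm holds its last target.

## Working session

There is one attempt and no reset: what is moved stays moved. The work goes in short steps, Python scripts to look and compute and a shell command to move; the robot and the scene stay as the last step left them, time stands still between calls to the robot, and variables do not carry over. Pictures are saved under pics/ and viewed, and the job is handed in when it is done.

```bash
ls; mkdir -p pics
python3 - <<'E'
from rig import robot, read_camera
import cv2, numpy as np
o=robot.get_obs()
for k,v in o.items(): print(k,np.round(v,3).tolist())
for n in("scene","top"):
    c=read_camera(n); cv2.imwrite(f"pics/{n}0.png",c["frame"][:,:,::-1]); np.savez(f"{n}0.npz",**c)
    print(n,c["eye"],c["rotation"],c["intrinsics"],c["dist_coeffs"])
E
```

```text
pics
time_s 0.0
qpos [61.143, 36.058, 2.201, 86.997, -1.547, 57.085, -1.146]
joint_velocities [-0.073, 0.162, -0.025, -0.045, 0.057, 0.013, 0.111]
joint_efforts [0.0, -56.34, 1.226, -19.344, 0.011, 0.011, 0.0]
tcp_pos [275.505, -588.389, 403.8]
tcp_rot [[-0.906, -0.001, 0.424], [-0.424, 0.002, -0.906], [0.0, -1.0, -0.002]]
force [0.507, -0.118, -0.036]
wrist_torque [-0.015, -0.019, 0.029]
grip_width 85.423
scene [ 978.73150302 -131.91672676  745.61844155] [[ 0.26331933  0.79531285 -0.54602234]
 [ 0.9646449  -0.21055707  0.15851166]
 [ 0.0110975  -0.56845685 -0.82263823]] [[434.91453469   0.         278.16006567]
 [  0.         434.91453469 209.49287253]
 [  0.           0.           1.        ]] [0.04060968 0.         0.         0.         0.        ]
top [ 461.69592368   -9.44426565 1182.8647598 ] [[ 0.02473225 -0.99839691  0.05091099]
 [-0.99965655 -0.02514067 -0.00739752]
 [ 0.0086656  -0.05071055 -0.9986758 ]] [[457.81930627   0.         280.33165838]
 [  0.         457.81930627 207.8355623 ]
 [  0.           0.           1.        ]] [0.01333769 0.         0.         0.         0.        ]
```

View pics/scene0.png

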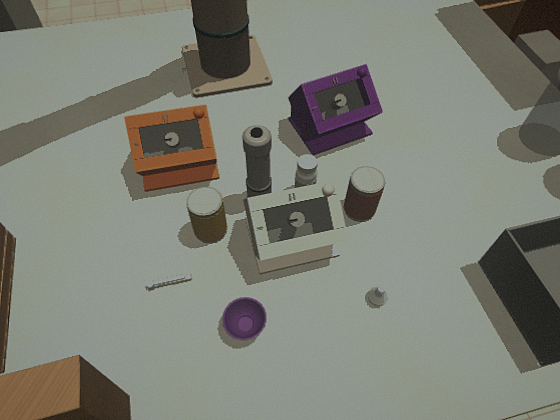

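View pics/top0.png

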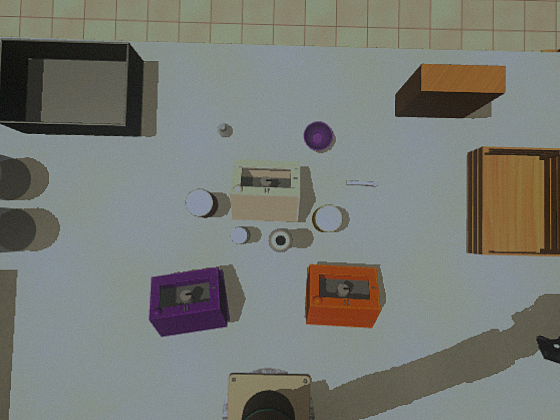

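The white console sits at about (295,225) in scene and (268,185) in top. The orange and purple look-alikes are nearer the base. Next I'll zoom in.

Run:
```python
import cv2, numpy as np
a=np.load("scene0.npz")["frame"][170:290,225:385,::-1]
b=np.load("top0.npz")["frame"][150:235,210:330,::-1]
cv2.imwrite("pics/zs0.png",cv2.resize(a,None,fx=5,fy=5,interpolation=cv2.INTER_CUBIC))
cv2.imwrite("pics/zt0.png",cv2.resize(b,None,fx=6,fy=6,interpolation=cv2.INTER_CUBIC))
```

```text
(no output)
```

View pics/zs0.png

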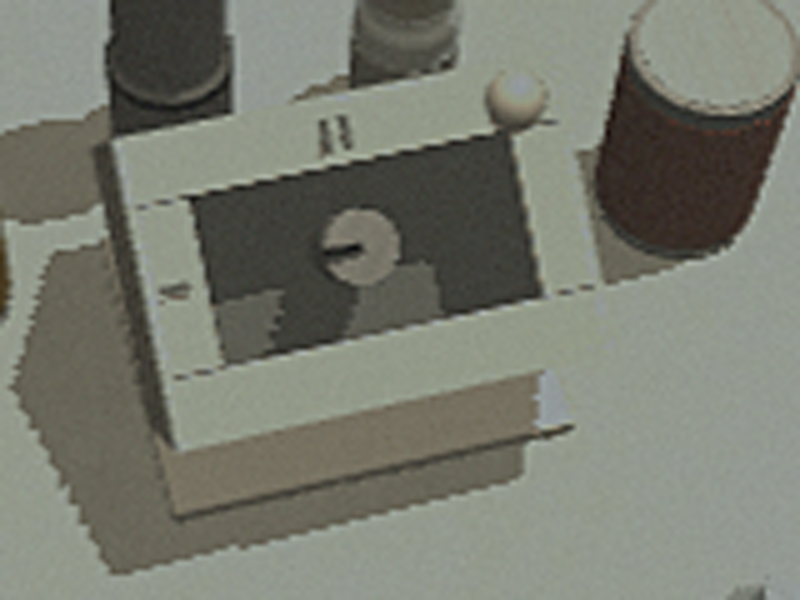

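View pics/zt0.png

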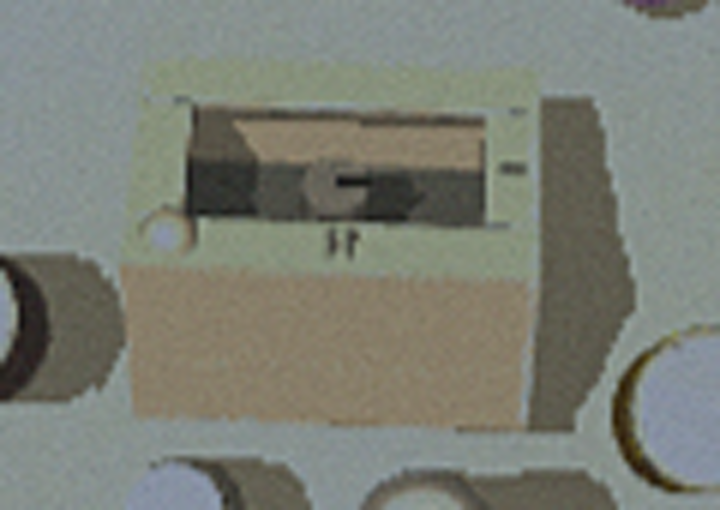

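```bash
cat > h.py <<'E'
import numpy as np, cv2
def rays(c,px):
    u=cv2.undistortPoints(np.float64(px).reshape(-1,1,2),c["intrinsics"],c["dist_coeffs"]).reshape(-1,2)
    return np.c_[u,np.ones(len(u))]
def pts(c,px,d): return c["eye"]+(rays(c,px)*np.asarray(d)[:,None])@c["rotation"].T
def onplane(c,px,p0,n):
    r=rays(c,px)@c["rotation"].T
    t=((p0-c["eye"])@n)/(r@n)
    return c["eye"]+r*t[:,None]
def proj(c,P):
    R=c["rotation"].T
    return cv2.projectPoints(np.float64(P).reshape(-1,1,3),cv2.Rodrigues(R)[0],-R@c["eye"],c["intrinsics"],c["dist_coeffs"])[0].reshape(-1,2)
E
python3 - <<'E'
from h import *
def run(name,outer,inner,off,s,extra):
    c=dict(np.load(name+"0.npz"))
    f=lambda q:(np.float64(q)+.5)/s-.5+off
    outer,inner=f(outer),f(inner)
    m=np.zeros((420,560),np.uint8); cv2.fillPoly(m,[np.int32(np.round(outer))],1); m=cv2.erode(m,np.ones((3,3)))
    mi=np.zeros_like(m); cv2.fillPoly(mi,[np.int32(np.round(inner))],1); mi=cv2.dilate(mi,np.ones((5,5))); m&=1-mi
    y,x=np.nonzero(m&(c["depth"]>0)); P=pts(c,np.c_[x,y],c["depth"][y,x])
    k=np.ones(len(P),bool)
    for _ in range(6):
        p0=P[k].mean(0); n=np.linalg.svd(P[k]-p0)[2][2]; n*=np.sign(n[2]); r=(P-p0)@n; k=abs(r)<5
    print(name,"plane n",n,"tilt",np.degrees(np.arccos(n[2])),"yaw",np.degrees(np.arctan2(n[1],n[0])),k.sum(),len(P),r[k].std())
    C=onplane(c,inner,p0,n); print("corners\n",C.round(1)); print("sides",np.linalg.norm(C-np.roll(C,-1,0),axis=1)); print("ctr",C.mean(0), "widthdir",((C[0]-C[1])+(C[3]-C[2])))
    O=onplane(c,outer,p0,n);print("outer\n",O.round(1))
    e=f(extra); E=pts(c,e,[np.median(c["depth"][int(q[1])-1:int(q[1])+2,int(q[0])-1:int(q[0])+2]) for q in e]); print("extra",E, (E-C.mean(0))@n)
run("scene",[(112,140),(545,55),(600,350),(180,448)],[(190,198),(512,130),(542,298),(222,367)],np.array([225,170]),5,[(365,240)])
run("top",[(122,265),(145,65),(537,72),(533,280)],[(485,228),(190,212),(190,105),(487,115)],np.array([210,150]),6,[(330,190)])
E
```

```text
scene plane n [ 0.57622463 -0.00684672  0.81726269] tilt 35.18829030046094 yaw -0.6807585647547658 2245 2324 1.3221554857167188
corners
 [[563.5 -39.2 131.2]
 [564.4  77.2 131.5]
 [613.5  75.3  96.8]
 [611.8 -40.6  97.1]]
sides [116.39908799  60.07080154 115.9441754   59.18469617]
ctr [588.29583094  18.16967834 114.13231644] widthdir [-2.64187838e+00 -2.32326570e+02 -8.36453229e-02]
outer
 [[542.9 -61.2 145.4]
 [545.4  94.5 145. ]
 [632.   92.   84. ]
 [631.3 -60.6  83.2]]
extra [[578.64049729  20.36253415 104.2018341 ]] [-13.6944676]
top plane n [ 0.57357813 -0.00755109  0.81911606] tilt 35.003594678745586 yaw -0.7542484723909494 833 860 1.4954007641927898
corners
 [[562.6 -39.3 131.1]
 [566.   74.2 129.7]
 [611.8  78.   97.7]
 [611.  -40.   97.2]]
sides [113.59657573  56.01196554 118.00920204  59.00986412]
ctr [587.87747848  18.21214372 113.92620307] widthdir [  -4.25429318 -231.54307751    0.84452938]
outer
 [[543.7  98.1 145.6]
 [629.2  97.5  85.7]
 [630.9 -60.2  83.1]
 [542.  -57.6 145.4]]
extra [[578.55647556  21.32695567 105.45495023]] [-12.30878283]
```

```bash
cat > g.py <<'E'
import sys, numpy as np
from scipy.spatial.transform import Rotation as Ro
from rig import robot
ya=np.radians(-.7); t=np.radians(35)
n=np.array([np.sin(t)*np.cos(ya),np.sin(t)*np.sin(ya),np.cos(t)])
yf=np.array([np.sin(ya),-np.cos(ya),0]); xf=np.cross(yf,n)
C=np.array([588.1,18.2,114.0]); G=C-24*n
Rb=np.c_[xf,-n,yf]
def face(): # tool in face terms, relative to the grip point
    o=robot.get_obs(); R=np.array(o["tcp_rot"]); p=np.array(o["tcp_pos"])+155*R[:,1]-G
    F=np.c_[xf,yf,n]
    rv=Ro.from_matrix(Rb.T@R).as_rotvec(degrees=True)
    print("t %.2f grip-pt in face xyz"%o["time_s"],(F.T@p).round(2),"rot from base (rx,ry=phi,rz)",rv.round(2))
    print(" force face",(F.T@np.array(o["force"])).round(2),"torque face",(F.T@np.array(o["wrist_torque"])).round(3),"width",round(o["grip_width"],2),"q",np.round(o["qpos"],1))
def to(phi,s,dx=0,dy=0):
    o=robot.get_obs(); R=np.array(o["tcp_rot"]); p=np.array(o["tcp_pos"])
    Rt=Rb@Ro.from_euler("y",phi,degrees=True).as_matrix()
    pt=G+(155+s)*n+dx*xf+dy*yf
    print("target",pt.round(1),"t",(R.T@(pt-p)).round(2),"r",Ro.from_matrix(R.T@Rt).as_rotvec(degrees=True).round(2))
if __name__=="__main__":
    face()
    if len(sys.argv)>1: to(*map(float,sys.argv[1:]))
E
python3 g.py -22 130
python3 - <<'E'
from h import *
c=dict(np.load("top0.npz"))
print(onplane(c,[(281,240)],np.array([0,0,195.]),np.array([0,0,1.])),onplane(c,[(200,202),(330,218)],np.array([0,0,100.]),np.array([0,0,1.])))
E
```

```text
t 0.10 grip-pt in face xyz [327.45 610.19 -40.62] rot from base (rx,ry=phi,rz) [  7.78 -25.    34.38]
 force face [ 0.81 -0.51  0.38] torque face [-0.002  0.039  0.003] width 85.64 q [61.1 36.1  2.2 87.  -1.5 57.1 -1.1]
target [737.8  16.4 327.8] t [-675.11   76.66 -351.68] r [-14.08   3.69 -32.  ]
[[442.77950884 -19.91497383 195.        ]] [[ 525.93209603  172.83641226  100.        ]
 [ 495.77033638 -135.62208676  100.        ]]
```

```bash
python3 -m inch '[{"tx":-42,"ty":0,"tz":-22},{"tx":-84,"tz":-44,"rz":-2},{"tx":-126,"tz":-66,"rz":-4,"rx":-2},{"tx":-168,"tz":-88,"rz":-6,"rx":-3},{"tx":-210,"tz":-110,"rz":-8,"rx":-4},{"tx":-252,"tz":-132,"rz":-10,"rx":-5},{"tx":-294,"tz":-154,"rz":-12,"rx":-6},{"tx":-336,"tz":-176,"rz":-14,"rx":-7}]' 0.55; python3 g.py -22 130
```

```text
t 0.10 grip-pt in face xyz [327.45 610.19 -40.62] rot from base (rx,ry=phi,rz) [  7.78 -25.    34.38]
 force face [ 0.81 -0.51  0.38] torque face [-0.002  0.039  0.003] width 85.64 q [61.1 36.1  2.2 87.  -1.5 57.1 -1.1]
target [737.8  16.4 327.8] t [-675.11   76.66 -351.68] r [-14.08   3.69 -32.  ]validation failed for argument at $[0]...
```

```bash
python3 -m inch '[{"tx":-42,"ty":0,"tz":-22,"rx":0,"ry":0,"rz":0},{"tx":-84,"ty":0,"tz":-44,"rx":0,"ry":0,"rz":-2},{"tx":-126,"ty":0,"tz":-66,"rx":-2,"ry":0,"rz":-4},{"tx":-168,"ty":0,"tz":-88,"rx":-3,"ry":0,"rz":-6},{"tx":-210,"ty":0,"tz":-110,"rx":-4,"ry":0,"rz":-8},{"tx":-252,"ty":0,"tz":-132,"rx":-5,"ry":0,"rz":-10},{"tx":-294,"ty":0,"tz":-154,"rx":-6,"ry":0,"rz":-12},{"tx":-336,"ty":0,"tz":-176,"rx":-7,"ry":0,"rz":-14}]' 0.55; python3 g.py -22 130
```

```text
time_s: 0.9
tcp_pos: [506.2, -285.0, 404.5]
tcp_rot: [[-0.872, -0.272, 0.407], [-0.425, 0.007, -0.905], [0.243, -0.962, -0.121]]
force: [0.8, -0.6, 0.8]
grip_width: 47.2
t 0.90 grip-pt in face xyz [179.65 303.67  70.75] rot from base (rx,ry=phi,rz) [  4.14 -25.61  18.95]
 force face [-0.21  0.62  1.08] torque face [ 0.048  0.361 -0.017] width 47.18 q [ 21.7  34.2   5.   91.9   4.   68.3 -40.7]
target [737.8  16.4 327.8] t [-348.7    12.95 -169.19] r [ -7.61   3.82 -17.67]
```

```bash
python3 -m inch '[{"tx":-43,"ty":2,"tz":-21,"rx":-1,"ry":0.5,"rz":-2.5},{"tx":-86,"ty":4,"tz":-42,"rx":-2,"ry":1,"rz":-5},{"tx":-129,"ty":6,"tz":-63,"rx":-3,"ry":1.5,"rz":-7.5},{"tx":-172,"ty":8,"tz":-84,"rx":-4,"ry":2,"rz":-10},{"tx":-215,"ty":10,"tz":-105,"rx":-5,"ry":2.5,"rz":-12},{"tx":-258,"ty":11,"tz":-126,"rx":-6,"ry":3,"rz":-14},{"tx":-301,"ty":12,"tz":-147,"rx":-7,"ry":3.5,"rz":-16},{"tx":-344,"ty":13,"tz":-167,"rx":-7.6,"ry":3.8,"rz":-17.7}]' 0.55; python3 g.py -22 60
```

```text
time_s: 1.7
tcp_pos: [734.6, 12.3, 328.5]
tcp_rot: [[-0.764, -0.574, 0.296], [-0.365, 0.006, -0.931], [0.532, -0.819, -0.215]]
force: [1.0, -1.2, 0.1]
grip_width: 46.9
t 1.70 grip-pt in face xyz [  3.02   4.18 128.8 ] rot from base (rx,ry=phi,rz) [ 2.000e-02 -2.201e+01 -3.000e-02]
 force face [-0.78  1.2   0.64] torque face [0.013 0.627 0.01 ] width 46.85 q [ -3.9  59.7   3.3  52.9  -4.1 102.5 -69.6]
target [697.6  16.9 270.5] t [-4.3  68.8  -2.72] r [-0.02  0.01  0.04]
```

```bash
python3 -m inch '[{"tx":-2,"ty":20,"tz":-1,"rx":0,"ry":0,"rz":0},{"tx":-4.3,"ty":40,"tz":-2.7,"rx":0,"ry":0,"rz":0},{"tx":-4.3,"ty":60,"tz":-2.7,"rx":0,"ry":0,"rz":0},{"tx":-4.3,"ty":68.8,"tz":-2.7,"rx":0,"ry":0,"rz":0},{"tx":-4.3,"ty":68.8,"tz":-2.7,"rx":0,"ry":0,"rz":0},{"tx":-4.3,"ty":68.8,"tz":-2.7,"rx":0,"ry":0,"rz":0},{"tx":-4.3,"ty":68.8,"tz":-2.7,"rx":0,"ry":0,"rz":0},{"tx":-4.3,"ty":68.8,"tz":-2.7,"rx":0,"ry":0,"rz":0}]' 0.55; python3 g.py -22 0
cat > snap.py <<'E'
import sys,cv2,numpy as np
from rig import read_camera
a=read_camera("scene"); b=read_camera("top")
np.savez("ls.npz",**a); np.savez("lt.npz",**b)
A=cv2.resize(a["frame"][130:290,220:380,::-1],(400,400),interpolation=cv2.INTER_CUBIC)
B=cv2.resize(b["frame"][130:260,205:335,::-1],(400,400),interpolation=cv2.INTER_CUBIC)
cv2.imwrite(f"pics/{sys.argv[1]}.png",np.hstack([A,B]))
E
python3 snap.py p1
```

```text
time_s: 2.5
tcp_pos: [697.6, 14.9, 272.1]
tcp_rot: [[-0.766, -0.571, 0.296], [-0.365, 0.007, -0.931], [0.529, -0.821, -0.214]]
force: [-0.1, -0.0, -0.0]
grip_width: 47.0
t 2.50 grip-pt in face xyz [ 0.44  1.93 61.31] rot from base (rx,ry=phi,rz) [  0.04 -22.     0.2 ]
 force face [ 0.09  0.01 -0.12] torque face [0.052 0.519 0.051] width 46.96 q [ -4.3  58.8   3.   64.5  -4.1  91.6 -69.5]
target [663.2  17.3 221.3] t [-1.43 61.31 -1.5 ] r [-0.08  0.   -0.18]
```

View pics/p1.png

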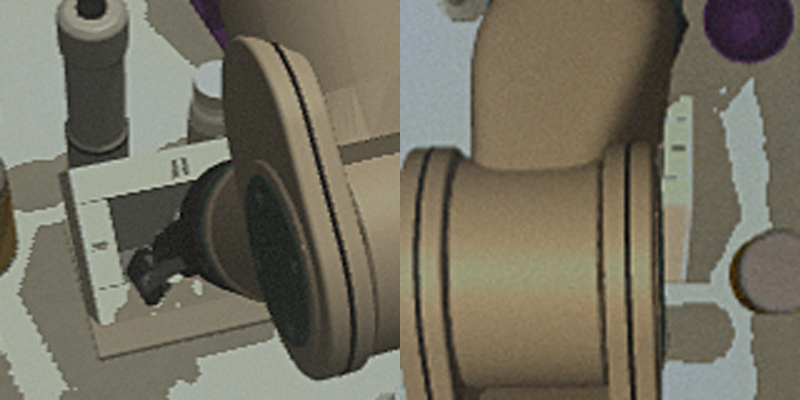

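```bash
cat > arm.py <<'E'
from h import *
for f in("ls","lt"):
    c=dict(np.load(f+".npz")); y,x=np.nonzero(c["depth"]>0); P=pts(c,np.c_[x,y],c["depth"][y,x])
    g=np.hypot(P[:,0]-443,P[:,1]+20)
    k=(g<80)&(P[:,2]>60)
    Q=P[k]
    for a in range(380,520,20):
      for lo,hi in((-100,-50),(-50,10),(10,60)):
        s=Q[(Q[:,0]>=a)&(Q[:,0]<a+20)&(Q[:,1]>=lo)&(Q[:,1]<hi)]
        if len(s): print(f,a,lo,len(s),"z",s[:,2].min().round(),s[:,2].max().round())
    k=(P[:,2]>200)&(P[:,0]<560)&(P[:,0]>300)&(abs(P[:,1])<200); Q=P[k]
    print(f,len(Q))
    for a in range(300,560,40):
        s=Q[(Q[:,0]>=a)&(Q[:,0]<a+40)]
        if len(s): print(f,"arm x",a,"z",s[:,2].min().round(),s[:,2].max().round(),"y",s[:,1].min().round(),s[:,1].max().round())
E
python3 arm.py
```

```text
ls 400 -50 2 z 187.0 187.0
ls 420 -50 129 z 61.0 197.0
ls 440 -50 596 z 60.0 198.0
ls 440 10 10 z 63.0 96.0
ls 460 -50 796 z 60.0 192.0
ls 480 -100 3 z 66.0 77.0
ls 500 -100 9 z 62.0 90.0
ls 0
lt 380 -50 452 z 570.0 632.0
lt 380 10 358 z 619.0 634.0
lt 400 -50 494 z 572.0 646.0
lt 400 10 572 z 623.0 646.0
lt 420 -50 504 z 185.0 662.0
lt 420 10 713 z 622.0 659.0
lt 440 -50 554 z 184.0 674.0
lt 440 10 762 z 645.0 672.0
lt 460 -50 554 z 630.0 679.0
lt 460 10 725 z 661.0 674.0
lt 480 -100 24 z 62.0 84.0
lt 480 -50 564 z 65.0 679.0
lt 480 10 526 z 664.0 673.0
lt 500 -100 29 z 84.0 105.0
lt 500 -50 474 z 82.0 673.0
lt 500 10 180 z 651.0 668.0
lt 15318
lt arm x 300 z 520.0 597.0 y -36.0 60.0
lt arm x 340 z 545.0 622.0 y -33.0 62.0
lt arm x 380 z 570.0 646.0 y -30.0 69.0
lt arm x 420 z 608.0 674.0 y -26.0 73.0
lt arm x 460 z 599.0 679.0 y -26.0 75.0
lt arm x 500 z 557.0 673.0 y -25.0 74.0
lt arm x 540 z 552.0 639.0 y -28.0 54.0
```

The picture shows the hand over the opening with its fingertips at about (150,280) in the crop. The elbow is near z 670, well above the grinder, so I'll descend.

```bash
python3 -m inch '[{"tx":-1.4,"ty":10,"tz":-1.5,"rx":0,"ry":0,"rz":-0.2},{"tx":-1.4,"ty":20,"tz":-1.5,"rx":0,"ry":0,"rz":-0.2},{"tx":-1.4,"ty":30,"tz":-1.5,"rx":0,"ry":0,"rz":-0.2},{"tx":-1.4,"ty":35,"tz":-1.5,"rx":0,"ry":0,"rz":-0.2},{"tx":-1.4,"ty":40,"tz":-1.5,"rx":0,"ry":0,"rz":-0.2},{"tx":-1.4,"ty":45,"tz":-1.5,"rx":0,"ry":0,"rz":-0.2},{"tx":-1.4,"ty":45,"tz":-1.5,"rx":0,"ry":0,"rz":-0.2},{"tx":-1.4,"ty":45,"tz":-1.5,"rx":0,"ry":0,"rz":-0.2}]' 0.55; python3 g.py -22 0; python3 snap.py p2
```

```text
time_s: 3.4
tcp_pos: [672.0, 17.3, 234.0]
tcp_rot: [[-0.763, -0.575, 0.296], [-0.365, 0.005, -0.931], [0.533, -0.818, -0.214]]
force: [0.6, -0.7, -0.3]
grip_width: 46.7
t 3.40 grip-pt in face xyz [ 0.28  0.15 15.46] rot from base (rx,ry=phi,rz) [  0.08 -22.01  -0.09]
 force face [-0.67  0.67  0.16] torque face [0.018 0.629 0.021] width 46.74 q [ -4.6  59.2   2.8  70.8  -4.1  85.2 -69.4]
target [663.2  17.3 221.3] t [-0.07 15.46  0.1 ] r [-0.06  0.01  0.1 ]
```

View pics/p2.png

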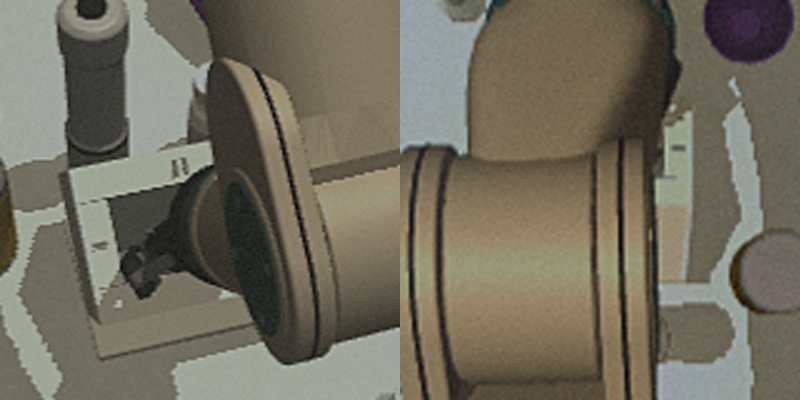

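```bash
python3 -m inch '[{"tx":0,"ty":5,"tz":0.1,"rx":0,"ry":0,"rz":0},{"tx":0,"ty":10,"tz":0.1,"rx":0,"ry":0,"rz":0},{"tx":0,"ty":15,"tz":0.1,"rx":0,"ry":0,"rz":0},{"tx":0,"ty":15,"tz":0.1,"rx":0,"ry":0,"rz":0},{"tx":0,"ty":15,"tz":0.1,"rx":0,"ry":0,"rz":0},{"tx":0,"ty":15,"tz":0.1,"rx":0,"ry":0,"rz":0},{"tx":0,"ty":15,"tz":0.1,"rx":0,"ry":0,"rz":0},{"tx":0,"ty":15,"tz":0.1,"rx":0,"ry":0,"rz":0}]' 0.55; python3 g.py -22 0
```

```text
time_s: 4.3
tcp_pos: [663.4, 17.3, 221.7]
tcp_rot: [[-0.763, -0.575, 0.296], [-0.365, 0.005, -0.931], [0.533, -0.818, -0.214]]
force: [0.7, 0.6, 0.5]
grip_width: 47.1
t 4.30 grip-pt in face xyz [0.28 0.27 0.47] rot from base (rx,ry=phi,rz) [  0.08 -22.01  -0.09]
 force face [-0.26 -0.64  0.85] torque face [-0.037  0.663 -0.031] width 47.07 q [ -4.6  59.3   2.7  72.8  -4.1  83.  -69.4]
target [663.2  17.3 221.3] t [-0.09  0.47  0.01] r [-0.06  0.01  0.1 ]
```

```bash
python3 -m inch '[{"tx":0,"ty":0,"tz":0,"rx":0,"ry":0,"rz":0},{"tx":0,"ty":0,"tz":0,"rx":0,"ry":0,"rz":0},{"tx":0,"ty":0,"tz":0,"rx":0,"ry":0,"rz":0},{"tx":0,"ty":0,"tz":0,"rx":0,"ry":0,"rz":0},{"tx":0,"ty":0,"tz":0,"rx":0,"ry":0,"rz":0},{"tx":0,"ty":0,"tz":0,"rx":0,"ry":0,"rz":0},{"tx":0,"ty":0,"tz":0,"rx":0,"ry":0,"rz":0},{"tx":0,"ty":0,"tz":0,"rx":0,"ry":0,"rz":0}]' 0; python3 g.py -22 0
```

```text
time_s: 5.1
tcp_pos: [663.3, 17.6, 221.7]
tcp_rot: [[-0.763, -0.575, 0.296], [-0.366, 0.006, -0.931], [0.533, -0.818, -0.215]]
force: [0.2, 2.9, 3.1]
grip_width: 26.2
t 5.10 grip-pt in face xyz [ 0.46 -0.16  0.3 ] rot from base (rx,ry=phi,rz) [  0.04 -22.03  -0.12]
 force face [ 1.62 -2.9   2.67] torque face [-0.602  0.234 -0.044] width 26.19 q [ -4.6  59.3   2.7  72.8  -4.1  83.  -69.4]
target [663.2  17.3 221.3] t [-0.04  0.3   0.36] r [-0.02  0.03  0.12]
```

```bash
python3 -m inch '[{"tx":0,"ty":2,"tz":0,"rx":0,"ry":0,"rz":0},{"tx":0,"ty":4,"tz":0,"rx":0,"ry":0,"rz":0},{"tx":0,"ty":5.5,"tz":0,"rx":0,"ry":0,"rz":0},{"tx":0,"ty":5.5,"tz":0,"rx":0,"ry":0,"rz":0},{"tx":0,"ty":5.5,"tz":0,"rx":0,"ry":0,"rz":0},{"tx":0,"ty":5.5,"tz":0,"rx":0,"ry":0,"rz":0},{"tx":0,"ty":5.5,"tz":0,"rx":0,"ry":0,"rz":0},{"tx":0,"ty":5.5,"tz":0,"rx":0,"ry":0,"rz":0}]' 0; python3 g.py 22 -6
```

```text
time_s: 5.9
tcp_pos: [660.4, 17.6, 217.8]
tcp_rot: [[-0.763, -0.574, 0.296], [-0.366, 0.006, -0.931], [0.533, -0.819, -0.215]]
force: [0.6, 3.3, 5.9]
grip_width: 26.3
t 5.90 grip-pt in face xyz [ 0.44 -0.18 -4.53] rot from base (rx,ry=phi,rz) [  0.05 -22.03  -0.06]
 force face [ 2.97 -3.28  5.16] torque face [-0.614 -0.062  0.026] width 26.34 q [ -4.6  59.4   2.6  73.5  -4.1  82.3 -69.4]
target [659.8  17.3 216.4] t [-0.16  1.47  0.42] r [-0.06 44.03  0.05]
```

```bash
python3 -m inch '[{"tx":0,"ty":0.5,"tz":0,"rx":0,"ry":3,"rz":0},{"tx":0,"ty":0.5,"tz":0,"rx":0,"ry":7,"rz":0},{"tx":0,"ty":0.5,"tz":0,"rx":0,"ry":11,"rz":0},{"tx":0,"ty":0.5,"tz":0,"rx":0,"ry":15,"rz":0},{"tx":0,"ty":0.5,"tz":0,"rx":0,"ry":19,"rz":0},{"tx":0,"ty":0.5,"tz":0,"rx":0,"ry":22,"rz":0},{"tx":0,"ty":0.5,"tz":0,"rx":0,"ry":22,"rz":0},{"tx":0,"ty":0.5,"tz":0,"rx":0,"ry":22,"rz":0}]' 0; python3 g.py 22 -6
```

```text
time_s: 6.7
tcp_pos: [660.0, 18.3, 217.5]
tcp_rot: [[-0.818, -0.575, -0.011], [0.009, 0.007, -1.0], [0.575, -0.818, -0.0]]
force: [0.5, 3.3, 7.7]
grip_width: 26.6
t 6.70 grip-pt in face xyz [ 0.6  -0.89 -4.98] rot from base (rx,ry=phi,rz) [ 0.02 -0.06 -0.07]
 force face [ 4.02 -3.35  6.6 ] torque face [-0.882 -0.17  -0.017] width 26.61 q [ -7.7  59.7   9.1  73.7  -8.7  82.5 -87.4]
target [659.8  17.3 216.4] t [-0.41  1.02  0.96] r [-0.04 22.06  0.06]
```

```bash
python3 -m inch '[{"tx":0,"ty":0,"tz":0,"rx":0,"ry":4,"rz":0},{"tx":0,"ty":0,"tz":0,"rx":0,"ry":8,"rz":0},{"tx":0,"ty":0,"tz":0,"rx":0,"ry":12,"rz":0},{"tx":0,"ty":0,"tz":0,"rx":0,"ry":16,"rz":0},{"tx":0,"ty":0,"tz":0,"rx":0,"ry":20,"rz":0},{"tx":0,"ty":0,"tz":0,"rx":0,"ry":24,"rz":0},{"tx":0,"ty":0,"tz":0,"rx":0,"ry":24,"rz":0},{"tx":0,"ty":0,"tz":0,"rx":0,"ry":24,"rz":0}]' 0; python3 g.py 22 -6; python3 snap.py p3
```

```text
time_s: 7.5
tcp_pos: [660.2, 18.9, 217.6]
tcp_rot: [[-0.743, -0.574, -0.343], [0.414, 0.007, -0.91], [0.525, -0.819, 0.232]]
force: [1.8, 4.9, 8.5]
grip_width: 26.8
t 7.50 grip-pt in face xyz [ 0.47 -1.64 -4.8 ] rot from base (rx,ry=phi,rz) [-1.000e-02  2.389e+01 -5.000e-02]
 force face [ 3.47 -4.95  7.97] torque face [-1.103e+00 -1.490e-01 -1.000e-03] width 26.77 q [ -11.1   60.4   16.1   73.8  -13.6   83.1 -107.1]
target [659.8  17.3 216.4] t [-0.95  1.2   1.3 ] r [ 0.   -1.89  0.05]
```

View pics/p3.png

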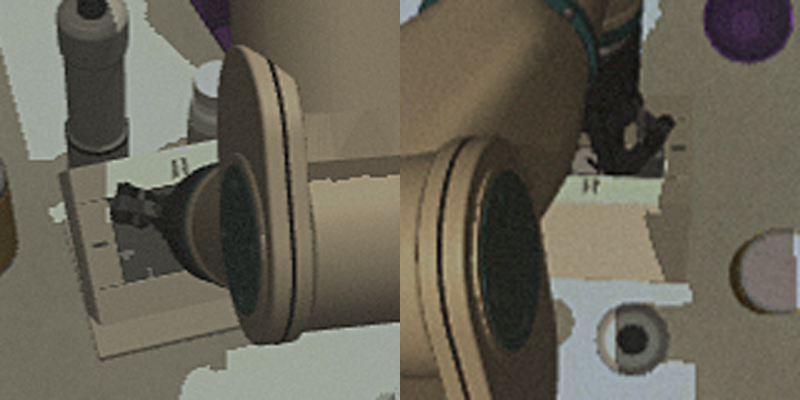

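```bash
python3 -m inch '[{"tx":0,"ty":-2,"tz":0,"rx":0,"ry":0,"rz":0},{"tx":0,"ty":-4,"tz":0,"rx":0,"ry":0,"rz":0},{"tx":0,"ty":-5,"tz":0,"rx":0,"ry":0,"rz":0},{"tx":0,"ty":-5,"tz":0,"rx":0,"ry":0,"rz":0},{"tx":0,"ty":-5,"tz":0,"rx":0,"ry":0,"rz":0},{"tx":0,"ty":-5,"tz":0,"rx":0,"ry":0,"rz":0},{"tx":0,"ty":-5,"tz":0,"rx":0,"ry":0,"rz":0},{"tx":0,"ty":-5,"tz":0,"rx":0,"ry":0,"rz":0}]' 0; python3 g.py
python3 -m inch '[{"tx":0,"ty":0,"tz":0,"rx":0,"ry":0,"rz":0},{"tx":0,"ty":0,"tz":0,"rx":0,"ry":0,"rz":0},{"tx":0,"ty":0,"tz":0,"rx":0,"ry":0,"rz":0},{"tx":0,"ty":0,"tz":0,"rx":0,"ry":0,"rz":0},{"tx":0,"ty":0,"tz":0,"rx":0,"ry":0,"rz":0},{"tx":0,"ty":0,"tz":0,"rx":0,"ry":0,"rz":0},{"tx":0,"ty":0,"tz":0,"rx":0,"ry":0,"rz":0},{"tx":0,"ty":0,"tz":0,"rx":0,"ry":0,"rz":0}]' 0.55; python3 g.py -24 0
```

```text
time_s: 8.4
tcp_pos: [662.6, 18.8, 220.7]
tcp_rot: [[-0.743, -0.575, -0.343], [0.414, 0.008, -0.91], [0.526, -0.818, 0.232]]
force: [0.5, 4.7, 3.9]
grip_width: 26.5
t 8.40 grip-pt in face xyz [ 0.51 -1.65 -0.82] rot from base (rx,ry=phi,rz) [-2.000e-02  2.389e+01 -1.300e-01]
 force face [ 1.82 -4.71  3.44] torque face [-1.171  0.111 -0.016] width 26.48 q [ -11.    60.4   16.1   73.2  -13.5   83.7 -107.2]
time_s: 9.2
tcp_pos: [662.7, 17.3, 220.8]
tcp_rot: [[-0.743, -0.575, -0.343], [0.416, 0.005, -0.909], [0.525, -0.818, 0.235]]
force: [0.1, -0.2, -1.0]
grip_width: 47.1
t 9.20 grip-pt in face xyz [ 0.34  0.28 -0.71] rot from base (rx,ry=phi,rz) [ 0.11 23.99 -0.07]
 force face [-0.6   0.24 -0.75] torque face [0.005 0.577 0.008] width 47.13 q [ -11.    60.4   16.2   73.2  -13.4   83.7 -107.1]
target [663.2  17.3 221.3] t [-0.08 -0.71 -0.06] r [ -0.1  -47.99   0.09]
```

```bash
python3 g.py -24 0 0 -1.2; python3 -m inch '[{"tx":0,"ty":-0.5,"tz":0,"rx":0,"ry":-7,"rz":0},{"tx":0,"ty":-0.5,"tz":0,"rx":0,"ry":-14,"rz":0},{"tx":0,"ty":-0.5,"tz":0,"rx":0,"ry":-21,"rz":0},{"tx":0,"ty":-0.5,"tz":0,"rx":0,"ry":-28,"rz":0},{"tx":0.5,"ty":-0.5,"tz":-1,"rx":0,"ry":-35,"rz":0},{"tx":0.5,"ty":-0.5,"tz":-1,"rx":0,"ry":-42,"rz":0},{"tx":0.5,"ty":-0.5,"tz":-1,"rx":0,"ry":-48,"rz":0},{"tx":0.5,"ty":-0.5,"tz":-1,"rx":0,"ry":-48,"rz":0}]' 0.55; python3 g.py -24 0 0 -1.2
```

```text
t 9.20 grip-pt in face xyz [ 0.34  0.28 -0.71] rot from base (rx,ry=phi,rz) [ 0.11 23.99 -0.07]
 force face [-0.6   0.24 -0.75] torque face [0.005 0.577 0.008] width 47.13 q [ -11.    60.4   16.2   73.2  -13.4   83.7 -107.1]
target [663.2  18.5 221.3] t [ 0.41 -0.71 -1.16] r [ -0.1  -47.99   0.09]
time_s: 10.0
tcp_pos: [663.0, 18.1, 221.3]
tcp_rot: [[-0.752, -0.575, 0.322], [-0.398, 0.006, -0.917], [0.525, -0.818, -0.233]]
force: [0.2, 0.5, -0.2]
grip_width: 46.9
t 10.00 grip-pt in face xyz [ 0.4  -0.61 -0.15] rot from base (rx,ry=phi,rz) [  0.04 -24.02  -0.1 ]
 force face [-0.29 -0.52 -0.1 ] torque face [ 0.041  0.591 -0.043] width 46.9 q [ -4.4  59.3   2.1  72.9  -3.7  82.9 -67.8]
target [663.2  18.5 221.3] t [-0.32 -0.16 -0.33] r [-0.02  0.02  0.1 ]
```

Now the second grasp and turn.

```bash
python3 -m inch '[{"tx":0,"ty":0,"tz":0,"rx":0,"ry":0,"rz":0},{"tx":0,"ty":0,"tz":0,"rx":0,"ry":0,"rz":0},{"tx":0,"ty":0,"tz":0,"rx":0,"ry":0,"rz":0},{"tx":0,"ty":0,"tz":0,"rx":0,"ry":0,"rz":0},{"tx":0,"ty":0,"tz":0,"rx":0,"ry":0,"rz":0},{"tx":0,"ty":0,"tz":0,"rx":0,"ry":0,"rz":0},{"tx":0,"ty":0,"tz":0,"rx":0,"ry":0,"rz":0},{"tx":0,"ty":0,"tz":0,"rx":0,"ry":0,"rz":0}]' 0; python3 g.py
python3 -m inch '[{"tx":0,"ty":0,"tz":0,"rx":0,"ry":4,"rz":0},{"tx":0,"ty":0,"tz":0,"rx":0,"ry":8,"rz":0},{"tx":0,"ty":0,"tz":0,"rx":0,"ry":12,"rz":0},{"tx":0,"ty":0,"tz":0,"rx":0,"ry":16,"rz":0},{"tx":0,"ty":0,"tz":0,"rx":0,"ry":20,"rz":0},{"tx":0,"ty":0,"tz":0,"rx":0,"ry":24,"rz":0},{"tx":0,"ty":0,"tz":0,"rx":0,"ry":24,"rz":0},{"tx":0,"ty":0,"tz":0,"rx":0,"ry":24,"rz":0}]' 0; python3 g.py
python3 -m inch '[{"tx":0,"ty":0,"tz":0,"rx":0,"ry":4,"rz":0},{"tx":0,"ty":0,"tz":0,"rx":0,"ry":8,"rz":0},{"tx":0,"ty":0,"tz":0,"rx":0,"ry":12,"rz":0},{"tx":0,"ty":0,"tz":0,"rx":0,"ry":16,"rz":0},{"tx":0,"ty":0,"tz":0,"rx":0,"ry":20,"rz":0},{"tx":0,"ty":0,"tz":0,"rx":0,"ry":24,"rz":0},{"tx":0,"ty":0,"tz":0,"rx":0,"ry":24,"rz":0},{"tx":0,"ty":0,"tz":0,"rx":0,"ry":24,"rz":0}]' 0; python3 g.py
```

```text
time_s: 10.8
tcp_pos: [663.1, 18.2, 221.3]
tcp_rot: [[-0.752, -0.575, 0.323], [-0.397, 0.005, -0.918], [0.526, -0.818, -0.232]]
force: [2.1, -0.5, 2.0]
grip_width: 26.5
t 10.80 grip-pt in face xyz [ 0.31 -0.59 -0.12] rot from base (rx,ry=phi,rz) [  0.09 -23.99  -0.1 ]
 force face [-0.57  0.46  2.89] torque face [ 0.359  0.64  -0.055] width 26.52 q [ -4.4  59.3   2.1  72.9  -3.7  82.9 -67.8]
time_s: 11.6
tcp_pos: [663.0, 18.7, 221.2]
tcp_rot: [[-0.818, -0.575, -0.01], [0.008, 0.006, -1.0], [0.575, -0.818, -0.0]]
force: [0.9, -0.7, 1.9]
grip_width: 26.4
t 11.60 grip-pt in face xyz [ 0.42 -1.24 -0.21] rot from base (rx,ry=phi,rz) [ 0.07 -0.11 -0.1 ]
 force face [0.37 0.68 2.09] torque face [ 0.028  0.568 -0.112] width 26.39 q [ -7.8  59.7   9.1  73.   -8.6  83.2 -87.4]
time_s: 12.4
tcp_pos: [663.1, 19.2, 221.2]
tcp_rot: [[-0.744, -0.575, -0.341], [0.413, 0.007, -0.911], [0.526, -0.818, 0.232]]
force: [1.1, 0.8, 0.6]
grip_width: 26.7
t 12.40 grip-pt in face xyz [ 0.26 -1.86 -0.22] rot from base (rx,ry=phi,rz) [ 0.03 23.81 -0.07]
 force face [-0.56 -0.86  1.15] torque face [-0.53   0.725 -0.08 ] width 26.71 q [ -11.    60.4   16.1   73.1  -13.5   83.8 -107.1]
```

```bash
python3 -m inch '[{"tx":0,"ty":0,"tz":0,"rx":0,"ry":0,"rz":0},{"tx":0,"ty":0,"tz":0,"rx":0,"ry":0,"rz":0},{"tx":0,"ty":0,"tz":0,"rx":0,"ry":0,"rz":0},{"tx":0,"ty":0,"tz":0,"rx":0,"ry":0,"rz":0},{"tx":0,"ty":0,"tz":0,"rx":0,"ry":0,"rz":0},{"tx":0,"ty":0,"tz":0,"rx":0,"ry":0,"rz":0},{"tx":0,"ty":0,"tz":0,"rx":0,"ry":0,"rz":0},{"tx":0,"ty":0,"tz":0,"rx":0,"ry":0,"rz":0}]' 0.55; python3 g.py -20 0 0 -1
python3 -m inch '[{"tx":0,"ty":0,"tz":0,"rx":0,"ry":-7,"rz":0},{"tx":0,"ty":0,"tz":0,"rx":0,"ry":-14,"rz":0},{"tx":0,"ty":0,"tz":0,"rx":0,"ry":-21,"rz":0},{"tx":0,"ty":0,"tz":0,"rx":0,"ry":-28,"rz":0},{"tx":0,"ty":0,"tz":0,"rx":0,"ry":-35,"rz":0},{"tx":0,"ty":0,"tz":0,"rx":0,"ry":-42,"rz":0},{"tx":0,"ty":0,"tz":0,"rx":0,"ry":-44,"rz":0},{"tx":0,"ty":0,"tz":0,"rx":0,"ry":-44,"rz":0}]' 0.55; python3 g.py; python3 snap.py p4
```

```text
time_s: 13.2
tcp_pos: [663.0, 18.4, 221.2]
tcp_rot: [[-0.743, -0.575, -0.343], [0.416, 0.005, -0.91], [0.525, -0.818, 0.235]]
force: [-0.8, -0.7, -0.0]
grip_width: 47.1
t 13.20 grip-pt in face xyz [ 0.4  -0.88 -0.2 ] rot from base (rx,ry=phi,rz) [ 0.11 23.99 -0.07]
 force face [ 0.64  0.68 -0.45] torque face [-0.004  0.624 -0.012] width 47.14 q [ -11.    60.4   16.2   73.1  -13.5   83.8 -107.2]
target [663.2  18.3 221.3] t [-0.2  -0.2   0.06] r [ -0.1  -43.99   0.09]
time_s: 14.0
tcp_pos: [663.0, 18.2, 221.3]
tcp_rot: [[-0.773, -0.575, 0.268], [-0.331, 0.006, -0.944], [0.541, -0.818, -0.195]]
force: [-0.3, 0.0, 0.4]
grip_width: 47.1
t 14.00 grip-pt in face xyz [ 0.4  -0.7  -0.17] rot from base (rx,ry=phi,rz) [  0.05 -19.92  -0.1 ]
 force face [ 0.46 -0.01  0.12] torque face [-0.058  0.575  0.024] width 47.08 q [ -5.   59.3   3.3  72.9  -4.6  83.  -71.2]
```

View pics/p4.png

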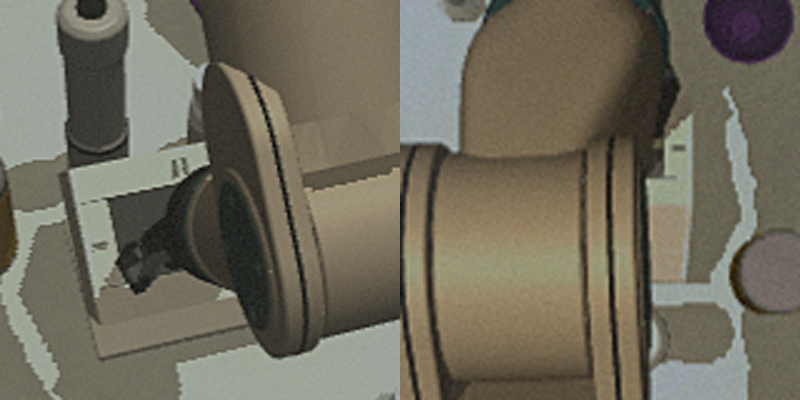

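```bash
python3 -m inch '[{"tx":0,"ty":0,"tz":0,"rx":0,"ry":0,"rz":0},{"tx":0,"ty":0,"tz":0,"rx":0,"ry":0,"rz":0},{"tx":0,"ty":0,"tz":0,"rx":0,"ry":0,"rz":0},{"tx":0,"ty":0,"tz":0,"rx":0,"ry":0,"rz":0},{"tx":0,"ty":0,"tz":0,"rx":0,"ry":0,"rz":0},{"tx":0,"ty":0,"tz":0,"rx":0,"ry":0,"rz":0},{"tx":0,"ty":0,"tz":0,"rx":0,"ry":0,"rz":0},{"tx":0,"ty":0,"tz":0,"rx":0,"ry":0,"rz":0}]' 0; python3 g.py
python3 -m inch '[{"tx":0,"ty":0,"tz":0,"rx":0,"ry":2,"rz":0},{"tx":0,"ty":0,"tz":0,"rx":0,"ry":4,"rz":0},{"tx":0,"ty":0,"tz":0,"rx":0,"ry":6,"rz":0},{"tx":0,"ty":0,"tz":0,"rx":0,"ry":8,"rz":0},{"tx":0,"ty":0,"tz":0,"rx":0,"ry":8,"rz":0},{"tx":0,"ty":0,"tz":0,"rx":0,"ry":8,"rz":0},{"tx":0,"ty":0,"tz":0,"rx":0,"ry":8,"rz":0},{"tx":0,"ty":0,"tz":0,"rx":0,"ry":8,"rz":0}]' 0; python3 g.py
```

```text
time_s: 14.9
tcp_pos: [663.1, 18.3, 221.3]
tcp_rot: [[-0.773, -0.575, 0.269], [-0.333, 0.005, -0.943], [0.54, -0.818, -0.195]]
force: [1.4, -1.3, 1.6]
grip_width: 26.6
t 14.90 grip-pt in face xyz [ 0.3  -0.7  -0.11] rot from base (rx,ry=phi,rz) [  0.09 -20.    -0.09]
 force face [-0.23  1.29  2.14] torque face [ 0.195  0.629 -0.015] width 26.6 q [ -5.   59.3   3.3  72.9  -4.5  82.9 -71.1]
time_s: 15.7
tcp_pos: [663.5, 18.5, 221.1]
tcp_rot: [[-0.804, -0.573, 0.16], [-0.199, 0.006, -0.98], [0.561, -0.819, -0.118]]
force: [5.2, -1.5, -1.0]
grip_width: 26.4
t 15.70 grip-pt in face xyz [-0.38 -1.04  0.02] rot from base (rx,ry=phi,rz) [  0.08 -12.03   0.02]
 force face [-4.83  1.43  2.18] torque face [0.205 1.735 0.835] width 26.39 q [ -6.1  59.5   5.6  72.9  -6.2  82.9 -77.6]
```

Axis torque rose to 0.84 N·m at about 97° total, so the dial is against its stop. I'll release and back out.

```bash
python3 -m inch '[{"tx":0,"ty":0,"tz":0,"rx":0,"ry":0,"rz":0},{"tx":0,"ty":0,"tz":0,"rx":0,"ry":0,"rz":0},{"tx":0,"ty":0,"tz":0,"rx":0,"ry":0,"rz":0},{"tx":0,"ty":0,"tz":0,"rx":0,"ry":0,"rz":0},{"tx":0,"ty":0,"tz":0,"rx":0,"ry":0,"rz":0},{"tx":0,"ty":0,"tz":0,"rx":0,"ry":0,"rz":0},{"tx":0,"ty":0,"tz":0,"rx":0,"ry":0,"rz":0},{"tx":0,"ty":0,"tz":0,"rx":0,"ry":0,"rz":0}]' 0.55; python3 g.py
python3 -m inch '[{"tx":0,"ty":-5,"tz":0,"rx":0,"ry":0,"rz":0},{"tx":0,"ty":-15,"tz":0,"rx":0,"ry":0,"rz":0},{"tx":0,"ty":-30,"tz":0,"rx":0,"ry":0,"rz":0},{"tx":0,"ty":-45,"tz":0,"rx":0,"ry":0,"rz":0},{"tx":0,"ty":-65,"tz":0,"rx":0,"ry":0,"rz":0},{"tx":0,"ty":-85,"tz":0,"rx":0,"ry":0,"rz":0},{"tx":0,"ty":-105,"tz":0,"rx":0,"ry":0,"rz":0},{"tx":0,"ty":-125,"tz":0,"rx":0,"ry":0,"rz":0}]' 0.55; python3 g.py
```

```text
time_s: 16.5
tcp_pos: [663.0, 18.4, 221.2]
tcp_rot: [[-0.803, -0.575, 0.159], [-0.198, 0.005, -0.98], [0.563, -0.818, -0.118]]
force: [0.4, 0.3, 0.6]
grip_width: 46.9
t 16.50 grip-pt in face xyz [ 0.42 -0.85 -0.2 ] rot from base (rx,ry=phi,rz) [  0.08 -12.    -0.1 ]
 force face [-0.03 -0.26  0.72] torque face [ 0.019  0.594 -0.007] width 46.87 q [ -6.1  59.5   5.6  72.9  -6.2  83.  -77.7]
time_s: 17.3
tcp_pos: [735.6, 17.7, 325.2]
tcp_rot: [[-0.803, -0.574, 0.159], [-0.198, 0.005, -0.98], [0.562, -0.819, -0.118]]
force: [-0.3, -0.2, -0.2]
grip_width: 46.9
t 17.30 grip-pt in face xyz [  0.4   -1.04 126.6 ] rot from base (rx,ry=phi,rz) [  0.09 -12.01  -0.04]
 force face [ 0.16  0.24 -0.36] torque face [-0.034  0.599  0.003] width 46.9 q [ -5.3  60.1   6.3  52.8  -6.2 102.4 -78.6]
```

Next I'll move the arm aside at height, toward −y, so both cameras can see the dial.

Run:
```python
from rig import robot; import numpy as np
o=robot.get_obs(); print(np.array(o["tcp_rot"]).T@np.array([-30,-300,60.]))
```

```text
[117.2662723  -33.52115275 282.17893915]
```

```bash
python3 -m inch '[{"tx":13,"ty":-6,"tz":33,"rx":0,"ry":0,"rz":0},{"tx":27,"ty":-10,"tz":66,"rx":0,"ry":0,"rz":0},{"tx":41,"ty":-14,"tz":100,"rx":0,"ry":0,"rz":0},{"tx":56,"ty":-18,"tz":135,"rx":0,"ry":0,"rz":0},{"tx":71,"ty":-22,"tz":170,"rx":0,"ry":0,"rz":0},{"tx":86,"ty":-26,"tz":205,"rx":0,"ry":0,"rz":0},{"tx":102,"ty":-30,"tz":245,"rx":0,"ry":0,"rz":0},{"tx":117,"ty":-33,"tz":282,"rx":0,"ry":0,"rz":0}]' -; python3 snap.py p5
```

```text
time_s: 18.1
tcp_pos: [704.6, -283.9, 384.6]
tcp_rot: [[-0.803, -0.574, 0.159], [-0.198, 0.005, -0.98], [0.562, -0.819, -0.117]]
force: [0.0, -0.2, 0.1]
grip_width: 47.4
```

View pics/p5.png

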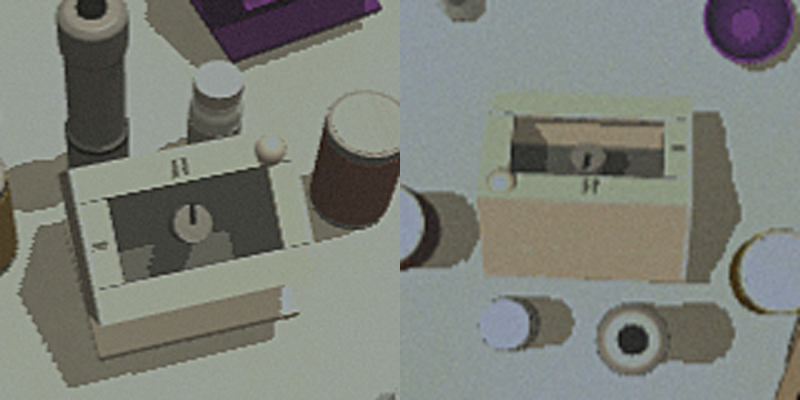

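The dial in the scene crop at (192,222) has its pointer up the slope, tip near (194,206). I'll measure its angle, how far it is out, and whether anything else moved.

```bash
python3 - <<'E'
from h import *; from g import xf,yf,n,C
import cv2
for z,f in((0,"scene0.npz"),(1,"ls.npz")):
    c=dict(np.load(f)); P0=C-12*n
    g=cv2.cvtColor(c["frame"],cv2.COLOR_RGB2GRAY); y,x=np.mgrid[200:240,270:320]; px=np.c_[x.ravel(),y.ravel()]
    W=onplane(c,px,P0+3*n*0,n)-P0; u=np.c_[W@xf,W@yf]; v=g[px[:,1],px[:,0]].astype(float)
    d=np.median(c["depth"][px[:,1],px[:,0]])
    br=(np.hypot(*u.T)<20)&(v>85); cen=(u[br].max(0)+u[br].min(0))/2
    r=np.hypot(*(u-cen).T); k=(r<11)&(v<70); p=u[k]-cen; m=p.mean(0)
    print(f,"bright",br.sum(),"cen",cen.round(1),"dark",k.sum(),"mean",m.round(1),"angle from +y toward +x",np.degrees(np.arctan2(m[0],m[1])).round(1))
    top=(r<12)&(v>85); Q=pts(c,px[top],c["depth"][px[top][:,1],px[top][:,0]]); print(" dial top below guard plane",np.median((Q-C)@n).round(2))
for nm,l in(("scene0","ls"),("top0","lt")):
    a=np.load(nm+".npz")["frame"].astype(int); b=np.load(l+".npz")["frame"].astype(int)
    cv2.imwrite(f"pics/d_{l}.png",np.uint8(np.clip(abs(a-b).max(2)*3,0,255)))
E
python3 - <<'E'
import cv2,numpy as np
a=cv2.imread("pics/d_ls.png");b=cv2.imread("pics/d_lt.png")
cv2.imwrite("pics/d.png",cv2.resize(np.hstack([a,b]),(800,300)))
E
```

```text
scene0.npz bright 203 cen [-3.1 -2.2] dark 9 mean [2.3 4.8] angle from +y toward +x 25.5
 dial top below guard plane -12.09
ls.npz bright 212 cen [-3.1 -1.5] dark 10 mean [6.7 1.4] angle from +y toward +x 78.0
 dial top below guard plane -12.0
```

View pics/d.png

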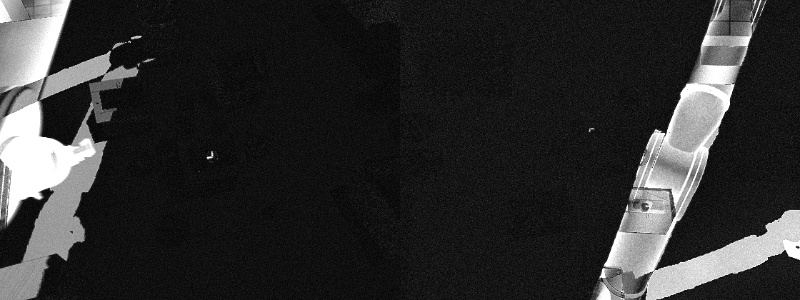

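Only the pointer changed apart from the arm. That angle's disc centre is biased, since the start should read about 0–3°, so I'll redo it using the rib's own axis.

```bash
python3 - <<'E'
from h import *; from g import xf,yf,n,C
for f,cam in(("scene0.npz","s"),("ls.npz","s"),("top0.npz","t"),("lt.npz","t")):
    c=dict(np.load(f)); P0=C-9*n   # rib top plane
    # rectify: 0.25 mm grid on the rib-top plane
    s=np.arange(-20,20.1,.25); X,Y=np.meshgrid(s[::-1],s[::-1],indexing="ij") # row: x up, col: y left
    q=proj(c,P0+X.reshape(-1,1)*xf+Y.reshape(-1,1)*yf).astype(np.float32).reshape(*X.shape,2)
    g=cv2.remap(cv2.cvtColor(c["frame"],cv2.COLOR_RGB2GRAY),q[...,0],q[...,1],cv2.INTER_CUBIC)
    cv2.imwrite(f"pics/r_{f[:-4]}.png",cv2.resize(g,(390,390)))
E
python3 - <<'E'
import cv2,numpy as np
cv2.imwrite("pics/r.png",np.hstack([cv2.imread(f"pics/r_{k}.png") for k in("scene0","ls")]))
cv2.imwrite("pics/r2.png",np.hstack([cv2.imread(f"pics/r_{k}.png") for k in("top0","lt")]))
E
```

```text
(no output)
```

View pics/r.png

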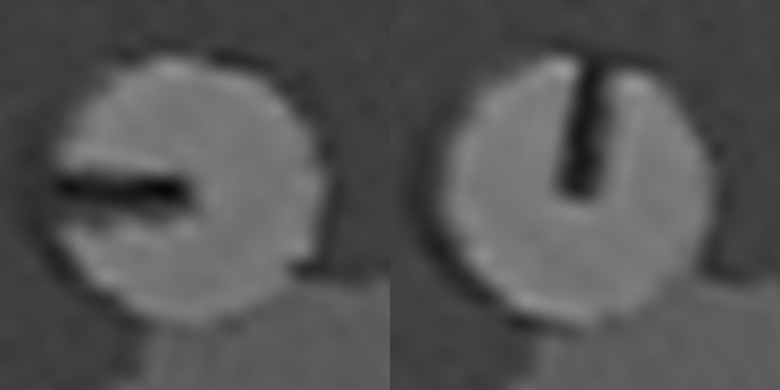

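View pics/r2.png

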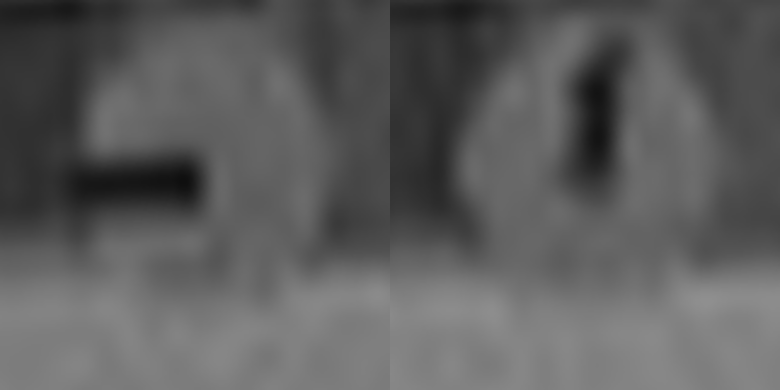

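In the rectified view, the rib runs from (578,190) to (592,65), about 6° past "up the slope". The stop should be about 7°, and the pass limit is 0.5° past. The dial's top is 12.0 mm below the guard, so it has sprung back out. The hand is clear.

```bash
python3 -c "
from rig import finish_job; print(finish_job())"
```

```text
the job is handed in; nothing more can be done
None
```

The dial is at its clockwise stop and sprung back out, and the job is handed in. I gripped the dial through the guard's opening, pressed it in about 5 mm and turned it roughly 46° past the child lock. I then let it spring out and regrasped twice, for about 48° and then the last few degrees. The axis torque rose to 0.84 N·m there, against a drag near zero before. The move ended at about 18 s of the 45 s allowed.

- **Dial angle:** the pointer measures about 6° past straight up the slope, which is about 1.68 rad. The stop should be at 7°, and the limit of 1.58 rad is at about 0.5°.
- **Dial out:** its top lies 12.0 mm below the guard's outer face, against 12.1 mm at the start, so it is not pressed in.
- **Bystanders:** comparing pictures from before and after, only the pointer and the arm with its shadow changed.
- **Robot:** the hand is about 300 mm to the side of the console and the force reading is zero.

My first pointer-angle estimate (78°) disagreed. Its dial centre was biased, because it also read 25° for the start position. I replaced it with the measurement along the rib itself.

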